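Lay the inspection lamp down on its raking-light stand

ROBOT

A 6-joint arm with a two-finger parallel gripper is mounted at the origin on the work surface. World frame = base frame: x ahead of the robot, y to its left, z up, the work surface at z = 0. Lengths are in mm, angles in rad, forces in N, time in s.
With the tool pointing down it reaches from about 350 to 875 mm from the base axis. Payload 15.5 kg.
Tool frame: the origin (TCP) lies at the centre of the arm's flange, where the gripper is bolted on; the fingertips stand 173 mm ahead of it and the grasp point (between the pads) lies 155 mm ahead of it (robot.tip_extent is the distance from the TCP to the fingertips, in mm); x points along the fingers, z is the direction in which the jaws open and shut, and the axes are right-handed (so a half turn about x gives the same grasp; the last joint's range is limited). The gripper opens to 85 mm and grips with 20 to 120 N. Pads are 22 mm wide; open, the fingers measure 114 mm over their backs; the gripper's body (76 mm by 85 mm) begins 54 mm behind the grasp point. The pads swing forward as they close: fully open they stand 13 mm farther back than shut.
Start: joints at [1.188, 0.494, 1.345, -0, 1.302, -0.096], TCP at [177.398, 599.298, 404.677] pointing down, gripper open.
Joint ranges: [-2.91, 2.91], [-0.82, 2.16], [0.22, 2.67], [-1.22, 4.37], [0.12, 2.79], [-3.08, 3.08]. Speed limits (rad/s): [1.89, 1.89, 2.57, 3.01, 3.01, 3.01].

INTERFACE

Orientations are given as a rotation vector (axis times angle).
In Python, from workcell import robot, cams gives the robot as it stands.
- The arm moves only by the tool play_rows, never from a script. Its argument "moves" is a list that holds one entry, the list of rows, each a list of 6 numbers: the shift along the world's x, y, z in cm, then the turn, a rotation vector about the world's x, y, z in degrees. A call has 1 to 8 rows; each row shifts and turns the pose as measured when the row begins; what a row does not reach is not made up. A row lasts 1/8 s, in which the tool goes at most 62.5 mm and 10.7 degrees, less where a joint would pass 70% of its speed; a pose out of reach is approached as far as the arm can. A call is refused whole if a number of a shift passes 6.25 or a number of a turn 10.7, either way. A call with a gripper value outside its range is refused whole. "gripper" is the opening, from 0 (shut) to 1 (fully open), set as the call begins (left out, the last holds). The fingers move at their own pace and stop on an object; "grip_force" is the grip in N (left out, the last holds). Time passes only in rows, so rows that do not move let the fingers close. It gives the time, the measured TCP pose, the force and the opening at its end, in the units of the state.
- robot.observe(): the state, without advancing time (a new reading comes with each control period).
- cams.snapshot(name): name is "scene" or "top" or "wrist"; returns a dict with "image" (480x640x3 uint8, blue, green, red), "intrinsics" (3x3 intrinsics, pixels), "extrinsics" (4x4, takes a point from world to camera coordinates). Camera axes: x right, y up, looking along -z (the intrinsics and any distortion apply to the point x, -y, -z); pixel columns grow to the right and rows downward; lengths in mm; the calibration is good to about 2 mm. A picture is of the moment at which its call begins. There is no depth.
- robot.finish_job(): hands the job in, once; it reports no verdict.
The state is a dict: "t": time; "qpos": joint angles; "joint_velocities": joint speeds; "tau": joint torques, N m; "eef_pos": TCP position; "tcp_rot": TCP orientation; "contact_force": force on the tool from outside, world axes, zero at the start; "wrist_torque": the same for the moment, N m; "grip_width": opening from 0.0 (shut) to 1.0 (fully open).
Only numpy, scipy, OpenCV 4.12 (cv2) and the standard library are available. Lean on these libraries where they do the work, as an engineer would, in place of code of your own. Each camera call takes 0.05 s, during which the arm holds its last target. There are 200 camera calls.

TASK

Tip the standing inspection lamp over towards the coin board, so that it ends lying on its side, level on the wooden plinth and the padded stop, with its lens pointing over the coins. Only push it and steady it with open fingers, never pinching, lifting or carrying it, and keep a finger under it all the way down so that it comes down gently on the stop instead of dropping. Leave the jar, the loupe and the spectacles case where they are, and finish with the hand clear.

Things in the scene. Friction and masses are not known exactly. Their poses are not given: they have to be found in the camera images.
- stand: Fixed wooden stand: plinth, padded stop and coin board in a row. Origin on the table under the stop's middle; +x runs level from the stop to the plinth, z up; yawed up to 20 degrees. A base slab 8 mm high, x -35 to 165 mm, y -45 to 45 mm, joins stop and plinth. From x -110 to -35 mm the table is bare: room for a finger under the lamp's head.
- stop_top (a point): Centre of the top of the padded stop (green pad on a wooden block), 45 mm above the table. The stop spans x -15 to 15 mm and y -45 to 45 mm of the stand's frame.
- plinth_top (a point): Centre of the top of the light wooden plinth on which the lamp stands, 45 mm above the table. The plinth spans x 88 to 165 mm and y -45 to 45 mm of the stand's frame; a ledge at its back edge, x 155 to 165 mm, rises 8 mm more.
- coin_board (a point): Centre of the top of the white coin board, 8 mm high (10 mm with its fixed coins). It spans x -220 to -110 mm and y -75 to 75 mm of the stand's frame.
- lamp: Loose lamp, a slim black box with orange head: 30 mm thick (x), 46 wide (y), 185 tall (z), 0.28 to 0.44 kg, centre of mass 70 mm up. Origin at the centre of its foot; +z to the lens. Stands on the plinth near x 117, y 0 mm of the stand, axes parallel to the stand's within 5 degrees, -x face to the stop. Pushed at the top it overbalances at 12 degrees; it lies on its -x face in the end, head overhanging the stop.
- lamp_head (a point): Centre of the lamp's lens, at the top end of the lamp (185 mm from its foot). Lying properly it is about 60 mm above the table.
- jar_mid (a point): Bystander: small amber jar with white cap, 48 mm in diameter, 55 mm tall, upright on the table; this point is half-way up its axis.
- loupe_mid (a point): Bystander: steel eye loupe with black rim, 38 mm in diameter, 40 mm tall, upright on the table; this point is half-way up its axis.
- case_mid (a point): Bystander: grey spectacles case, 155 mm long (its x) by 58 mm wide by 40 mm high, lying on the table; this point is its centre.
Mind the look-alikes: they are no part of the job. What is shaped like the lamp but yellow is not meant.

How it is judged (in metres and radians):
At the end, for the whole second after the job is handed in: Lamp still on the stand, level within 7 deg, along the stand within 14 deg; lens on the coin side, 35 to 130 mm from the stop's middle, within 40 mm of the midline, 48 to 75 mm above the table. Jar, loupe and case within 15 mm of their starts (angle between lamp's own z axis and vertical between 1.45 and 1.69 rad and angle between the z axis of lamp and the x axis of stand, either way round below 0.25 rad and x of lamp_head in the frame of stand between -0.13 and -0.035 m and y of lamp_head in the frame of stand between -0.04 and 0.04 m and z of lamp_head in the frame of stand between 0.048 and 0.075 m and linear speed of lamp below 0.02 m/s and contact force between lamp and stand above 1 N and distance of each of jar_mid, loupe_mid, case_mid from where it was at the start of the episode below 0.015 m); the robot touches nothing.
It fails at once if the lamp drops onto the stop: it turns faster than 3 rad/s in the second half of its way down (beyond 50 degrees from upright) (angle between lamp's own z axis and vertical above 0.87 rad and angular speed of lamp above 3 rad/s).
It fails at once if the lamp is lifted or carried: the centre of its foot is more than 90 mm above the table (45 mm above the plinth) (height (world z) of lamp above 0.09 m).
It fails at once if the lamp is pinched or shoved hard (more than 20 N from the fingers) (contact force between the fingers and lamp above 20 N).
It fails at once if the jar, the loupe or the case is moved by more than 20 mm (distance of any of jar_mid, loupe_mid, case_mid from where it was at the start of the episode above 0.02 m).
It also fails if it takes over 51 s, if anything falls off the work surface, if the arm or the gripper's body presses on something with over 40 N, if the wrist force passes 120 N, or if a joint passes its speed limit or range.

## Working session

There is one attempt and no reset: what is moved stays moved. The work goes in short steps, Python scripts to look and compute and a tool call to move; the robot and the scene stay as the last step left them, time stands still between calls to the robot, and variables do not carry over. Pictures are saved under pics/ and viewed, about 8 in all and at most 12, crops included, and the job is handed in when it is done.

Besides the shell and the picture viewer there is one more tool, called after "Call:" in YAML: its name, and indented under it one key for each argument. play_rows: Moves the arm, as the interface text tells. Its arguments: {"type":"object","properties":{"moves":{"type":"array"},"gripper":{"type":"number"},"grip_force":{"type":"number"}},"required":["moves"]}

```bash
mkdir -p pics
python3 - <<'E'
from workcell import robot,cams
import cv2,numpy as np
print(robot.observe())
for n in("scene","top"):
    s=cams.snapshot(n);cv2.imwrite(f"pics/{n}0.png",s["image"]);np.savez(f"{n}.npz",K=s["intrinsics"],E=s["extrinsics"]);print(s["intrinsics"],s["extrinsics"],[k for k in s])
E
```

```text
{'t': 0.0, 'qpos': array([ 1.18748656e+00,  4.94197466e-01,  1.34612917e+00, -2.39378435e-05,
        1.30251566e+00, -9.54869243e-02]), 'joint_velocities': array([-4.21321022e-04,  5.76217205e-04,  3.87291670e-05, -2.98459282e-04,
        1.30321733e-05,  1.14145113e-03]), 'tau': array([ 3.98072123e-03, -8.82149434e+01, -3.83885658e+01,  2.99676176e-04,
        9.73048765e-03, -3.64186633e-05]), 'eef_pos': array([177.35250778, 599.15339745, 404.09190793]), 'tcp_rot': array([-0.99531915,  1.33280124,  0.99420762]), 'contact_force': array([ 0.06943278, -0.30639618,  0.2159666 ]), 'wrist_torque': array([-0.00959438, -0.03433893,  0.00556498]), 'grip_width': 0.9999897019234726}
[[497.91235235   0.         320.66911977]
 [  0.         497.91235235 226.3027518 ]
 [  0.           0.           1.        ]] [[-3.79766173e-01  9.25079882e-01  2.20559227e-03  1.37038946e+02]
 [-6.68014864e-01 -2.75882958e-01  6.91118466e-01  2.83442451e+02]
 [ 6.39948275e-01  2.60990047e-01  7.22738127e-01 -1.28632325e+03]
 [ 0.00000000e+00  0.00000000e+00  0.00000000e+00  1.00000000e+00]] ['image', 'intrinsics', 'extrinsics']
[[515.89104498   0.         323.99317914]
 [  0.         515.89104498 236.55560307]
 [  0.           0.           1.        ]] [[ 2.04337801e-02 -9.99601636e-01 -1.94686940e-02  8.07108442e+01]
 [ 9.96728902e-01  1.88444018e-02  7.85899818e-02 -5.85548104e+02]
 [-7.81917985e-02 -2.10109004e-02  9.96716903e-01 -9.49456644e+02]
 [ 0.00000000e+00  0.00000000e+00  0.00000000e+00  1.00000000e+00]] ['image', 'intrinsics', 'extrinsics']
```

View pics/scene0.png

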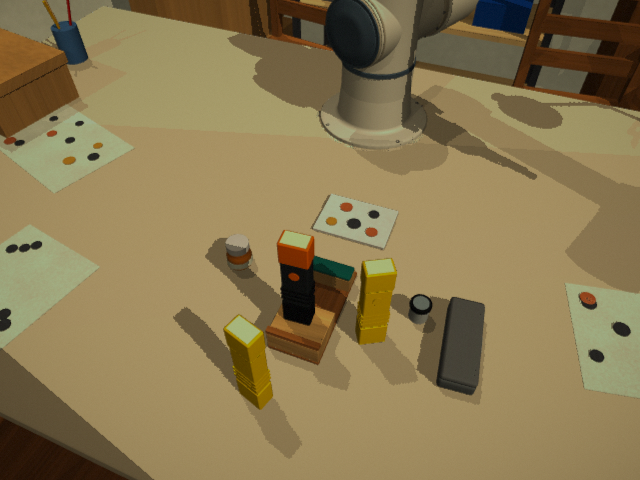

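View pics/top0.png

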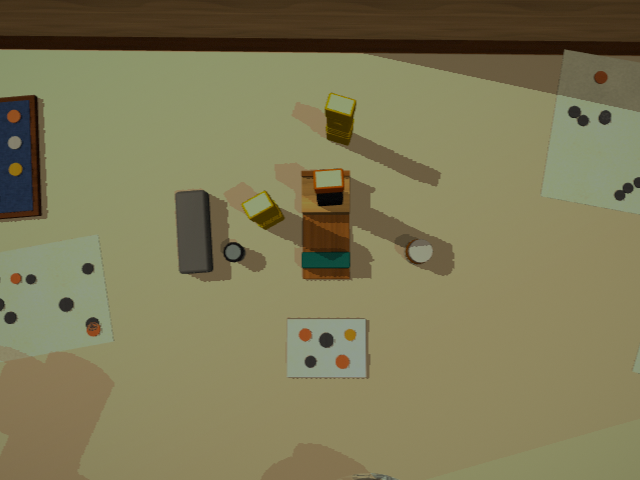

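Top view: lamp black with orange head at about (328,185). The yellow look-alikes are at (262,208) and (340,115). The stop's green pad is at (326,260), the board at (326,348), the jar at (420,252), the loupe at (234,252) and the case at (194,231).

```bash
cat > h.py <<'E'
import numpy as np,cv2
from scipy.spatial.transform import Rotation as R
def cam(n):
    d=np.load(f"{n}.npz");return d["K"],d["E"]
def back(n,uv,z):
    K,E=cam(n);u,v=uv
    c=np.array([(u-K[0,2])/K[0,0],-(v-K[1,2])/K[1,1],-1.])
    Rm,t=E[:3,:3],E[:3,3];d=Rm.T@c;o=-Rm.T@t
    return o+d*(z-o[2])/d[2]
def proj(n,p):
    K,E=cam(n);c=E[:3,:3]@np.asarray(p,float)+E[:3,3]
    return np.array([K[0,2]+K[0,0]*c[0]/-c[2],K[1,2]+K[1,1]*c[1]/c[2]])
def pose(o):
    return o["eef_pos"],R.from_rotvec(o["tcp_rot"]).as_matrix()
E
python3 - <<'E'
from h import *
from workcell import robot
print(dir(robot),robot.tip_extent)
print(pose(robot.observe()))
im=cv2.imread("pics/top0.png")
cv2.imwrite("pics/topcrop.png",cv2.resize(im[150:300,240:440],None,fx=4,fy=4,interpolation=cv2.INTER_CUBIC))
for n,uv,z in [("stop a",(302,253),45),("stop b",(350,253),45),("stop c",(302,268),45),("stop d",(350,269),45),("pl fl",(302,213),45),("pl fr",(350,213),45),
 ("board",(287,318),8),("",(366,318),8),("",(366,378),8),("",(288,378),8),("jar",(420,252),55),("loupe",(234,252),40),("case",(194,231),40),("yellow",(259,203),185),("yel2",(341,105),185),("lamp",(328,179),230)]:
    print(n,back("top",uv,z).round(1))
E
```

```text
['IKError', '__class__', '__delattr__', '__dict__', '__dir__', '__doc__', '__eq__', '__format__', '__ge__', '__getattribute__', '__getstate__', '__gt__', '__hash__', '__init__', '__init_subclass__', '__le__', '__lt__', '__module__', '__ne__', '__new__', '__reduce__', '__reduce_ex__', '__repr__', '__setattr__', '__sizeof__', '__str__', '__subclasshook__', '__weakref__', 'finish_job', 'observe', 'tip_extent'] 173.4
(array([177.33531868, 599.16620329, 404.14342167]), array([[-4.40201257e-04, -9.58869804e-01,  2.83845918e-01],
       [-1.06743568e-03,  2.83846234e-01,  9.58869217e-01],
       [-9.99999333e-01,  1.19108174e-04, -1.14848131e-03]]))
stop a [551.  131.7  45. ]
stop b [552.8  43.3  45. ]
stop c [523.5 131.   45. ]
stop d [523.4  42.8  45. ]
pl fl [625.2 133.4  45. ]
pl fr [626.8  44.5  45. ]
board [428.9 159.5   8. ]
 [432.1  10.    8. ]
 [320.8   8.4   8. ]
 [317.2 154.7   8. ]
jar [556.6 -83.3  55. ]
loupe [550.7 258.4  40. ]
case [588.4 334.6  40. ]
yellow [622.6 192.9 185. ]
yel2 [783.4  65.9 185. ]
lamp [654.3  83.6 230. ]
```

View pics/topcrop.png

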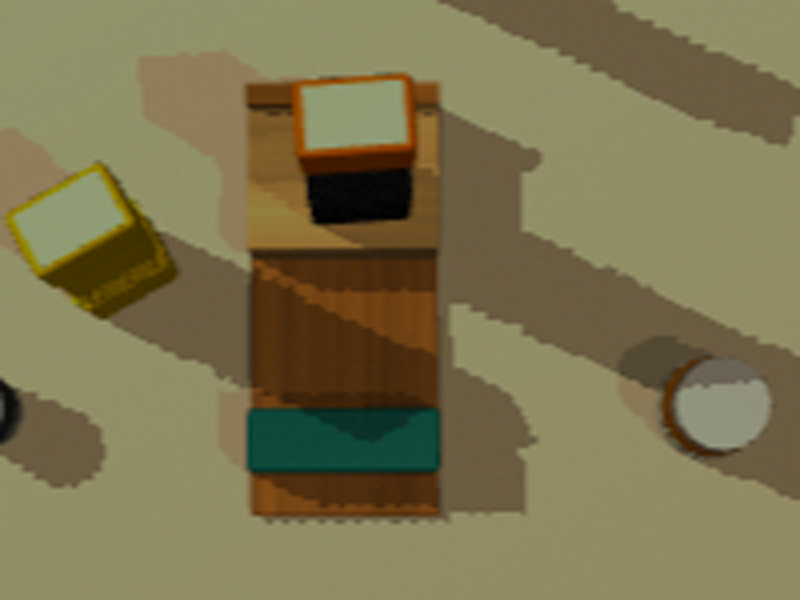

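Call:
play_rows:
  moves:
    - [[3.2,-5,0.8,0,0,0],[3.2,-5,0.8,0,0,0],[3.2,-5,0.8,0,0,0],[3.2,-5,0.8,0,0,0],[3.2,-5,0.8,0,0,0],[3.2,-5,0.8,0,0,0],[3.2,-5,0,0,0,0],[3.2,-5,0,0,0,0]]

```text
t: 1.1
eef_pos: [436.7, 188.8, 451.7]
tcp_rot: [-1.001, 1.331, 0.999]
contact_force: [0.2, 1.5, 0.5]
grip_width: 1.004
```

Call:
play_rows:
  moves:
    - [[1,-5,0,0,0,0],[1,-5,0,0,0,0],[1,-5,0,0,0,0],[1,-5,0,4,0,0],[1,-5,0,8,0,0],[1,-5,0,8,0,0],[1,-5,0,8,0,0],[0,-4,0,8,0,0]]
  gripper: 0.75

```text
t: 2.1
eef_pos: [508.3, -215.3, 451.5]
tcp_rot: [-0.508, 0.901, 1.309]
contact_force: [0.7, 0.9, -0.8]
grip_width: 0.75
```

```bash
cat > st.py <<'E'
from h import *
from workcell import robot
o=robot.observe();p,M=pose(o)
print(round(o["t"],2),"q",o["qpos"].round(2),"p",p.round(0),"\nx",M[:,0].round(3),"z",M[:,2].round(3),"tip",(p+173.4*M[:,0]).round(1),"F",o["contact_force"].round(1),"w",round(o["grip_width"],3))
E
python3 st.py
```

```text
2.1 q [-0.65  0.44  1.4   0.51  1.71 -1.98] p [ 508. -215.  451.] 
x [ 0.005  0.601 -0.799] z [0.275 0.768 0.579] tip [ 509.1 -111.2  312.9] F [ 0.7  0.9 -0.8] w 0.75
```

Call:
play_rows:
  moves:
    - [[1,-2,0,9,0,0],[1,-2,0,9,0,0],[1,-2,0,9,0,0],[1,-2,0,9,0,0],[1,-1,0,9,0,0],[1,0,0,8,0,0],[0,0,0,0,9,0],[0,0,0,0,9,0]]

```text
t: 3.1
eef_pos: [569.1, -314.3, 446.8]
tcp_rot: [0.502, 0.445, 1.51]
contact_force: [-0.3, 0.0, 0.4]
grip_width: 0.75
```

```bash
python3 st.py
```

```text
3.1 q [-0.78  0.77  1.15  1.29  2.29 -1.41] p [ 569. -314.  447.] 
x [0.019 0.999 0.031] z [ 0.569 -0.036  0.822] tip [ 572.3 -141.   452.2] F [-0.3  0.   0.4] w 0.75
```

Call:
play_rows:
  moves:
    - [[0.5,0.5,-3,0,7,-2],[0.5,0.5,-3,0,7,-2],[0.5,0.5,-3,0,7,-2],[0.5,0.5,-3,0,7,-2],[0.5,0.5,-3,0,7,0],[0.5,0.5,-3,0,7,0],[0.5,0.5,-3,0,7,0],[0.5,0.5,-3,0,5,0]]

```text
t: 4.1
eef_pos: [609.6, -273.4, 198.6]
tcp_rot: [1.213, 1.153, 1.031]
contact_force: [0.8, -0.0, 0.1]
grip_width: 0.75
```

```bash
python3 st.py
```

```text
4.1 q [-0.72  1.04  1.25  1.1   1.92 -0.83] p [ 610. -273.  199.] 
x [ 0.143  0.985 -0.093] z [ 0.99  -0.144 -0.004] tip [ 634.4 -102.6  182.5] F [ 0.8 -0.   0.1] w 0.75
```

Call:
play_rows:
  moves:
    - [[0,0,0.6,5.3,0,0],[0.2,2.5,0,0,0,0],[0.2,2.5,0,0,0,0],[0.2,2.5,0,0,0,0],[0.2,2.5,0,0,0,0],[0.3,2,0,0,0,0],[0,0,0,0,0,0]]

```text
t: 4.97
eef_pos: [621.0, -145.5, 201.2]
tcp_rot: [1.293, 1.119, 1.095]
contact_force: [-0.2, -1.0, -0.3]
grip_width: 0.748
```

```bash
python3 st.py
python3 - <<'E'
from h import *
from workcell import cams
a=cams.snapshot("scene")["image"];b=cams.snapshot("top")["image"]
A=cv2.resize(a[150:380,200:400],(522,600));B=cv2.resize(b[140:300,270:345],(278,600))
cv2.imwrite("pics/pre.png",np.hstack([A,B]))
E
```

```text
4.97 q [-0.56  1.02  1.41  1.25  1.84 -0.88] p [ 621. -145.  201.] 
x [0.142 0.99  0.002] z [ 0.99  -0.141 -0.024] tip [645.5  26.2 201.6] F [-0.2 -1.  -0.3] w 0.748
```

View pics/pre.png

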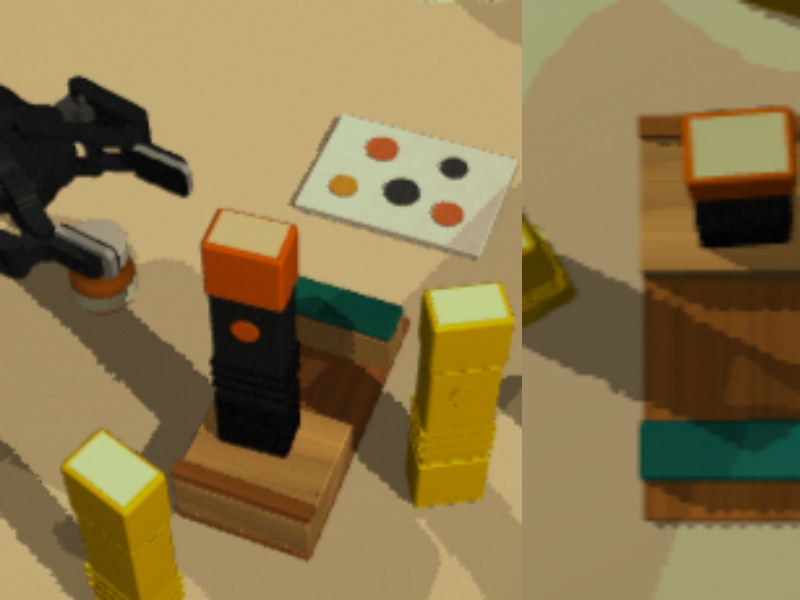

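The crop shows the orange-headed black lamp standing on the plinth, with the two open fingers (tips at about (185,180) and (110,262)) straddling its line. The yellow ones stand off the plinth. I'll advance next.

Call:
play_rows:
  moves:
    - [[0.2,1.6,0.1,0,0,0],[0.2,1.6,0.1,0,0,0],[0.2,1.6,0.1,0,0,0],[0.2,1.6,0,0,0,0],[0.2,1.4,0,0,0,0],[0,0,0,0,0,0]]

```text
t: 5.82
eef_pos: [631.5, -64.4, 204.4]
tcp_rot: [1.293, 1.117, 1.094]
contact_force: [-0.9, 0.8, -0.7]
grip_width: 0.754
```

```bash
python3 st.py
python3 - <<'E'
from h import *
from workcell import cams
a=cams.snapshot("scene")["image"];b=cams.snapshot("top")["image"]
A=cv2.resize(a[180:350,220:400],(530,500));B=cv2.resize(b[140:300,280:366],(269,500))
cv2.imwrite("pics/in.png",np.hstack([A,B]))
E
```

```text
5.83 q [-0.45  1.    1.48  1.33  1.76 -0.91] p [632. -64. 204.] 
x [0.144 0.99  0.002] z [ 0.989 -0.144 -0.022] tip [656.5 107.2 204.7] F [-0.9  0.8 -0.7] w 0.754
```

View pics/in.png

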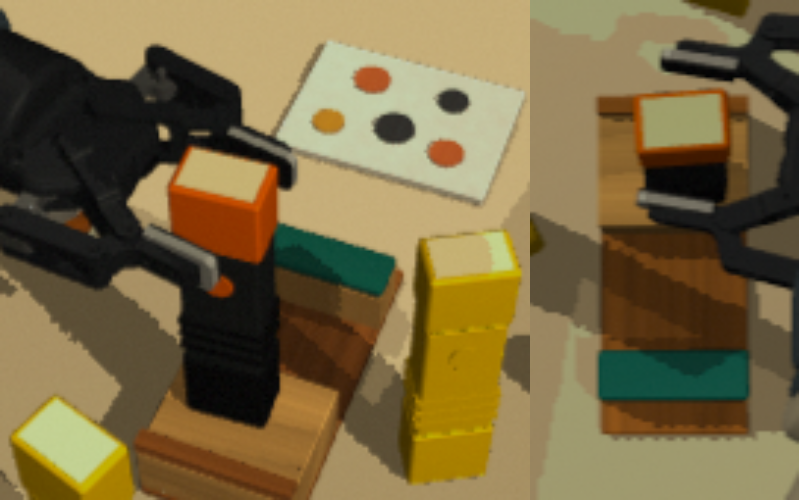

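Fingers straddle the head (front and rear pads at top-view crop (670,205) and (700,60)), with a clear gap on both sides. Next I align the yaw and narrow the gap.

Call:
play_rows:
  moves:
    - [[0.9,0,0,0,0,3.5],[0.9,0,0,0,0,3.5],[0.9,-0.1,0,0,0,3.5],[0,0,0,0,0,0]]
  gripper: 0.62

```text
t: 6.42
eef_pos: [659.1, -69.4, 204.3]
tcp_rot: [1.207, 1.255, 1.228]
contact_force: [-0.8, 0.6, -0.1]
grip_width: 0.619
```

```bash
cat > plan.py <<'E'
# compare hand with the lamp's arc and give target shifts (cm) for given hand tilts
import sys
from h import *
from workcell import robot
o=robot.observe();p,M=pose(o)
y=np.radians(3.);e=np.array([np.cos(y),np.sin(y),0]);k=np.array([0,0,1.]);P=np.array([654.,84,45])-15*e
G=150.; H=p+G*M[:,0]                      # hand centre at the lamp
x=M[:,0];al=np.degrees(np.arcsin(M[2,2]))
f=lambda a:P+160*(-np.sin(a)*e+np.cos(a)*k)+15*(np.cos(a)*e+np.sin(a)*k)
print(round(o["t"],2),"alpha",al.round(1),"err cm",((f(np.radians(al))-H)/10).round(2),"x",x.round(3),"z",M[:,2].round(3),"H",H.round(0),"q",o["qpos"].round(2),"F",o["contact_force"].round(1),"w",round(o["grip_width"],2))
prev=H
for a in map(float,sys.argv[1:]):
    t=f(np.radians(a));print(a,((t-prev)/10).round(2));prev=t
E
python3 plan.py 3 6 9 12 15 18 21 24
```

```text
6.42 alpha -1.3 err cm [0.44 0.37 0.02] x [-0.04   0.999  0.001] z [ 0.999  0.04  -0.022] H [653.  81. 204.] q [-0.42  1.04  1.32  1.24  1.89 -0.82] F [-0.8  0.6 -0.1] w 0.62
3.0 [-0.75  0.31  0.11]
6.0 [-0.84 -0.04  0.01]
9.0 [-0.84 -0.04 -0.03]
12.0 [-0.84 -0.04 -0.08]
15.0 [-0.83 -0.04 -0.12]
18.0 [-0.82 -0.04 -0.16]
21.0 [-0.81 -0.04 -0.21]
24.0 [-0.8  -0.04 -0.25]
```

Call:
play_rows:
  moves:
    - [[-0.7,0.3,0.1,0,-4,0],[-0.8,0,0,0,-3,0],[-0.8,0,0,0,-3,0],[-0.8,0,-0.1,0,-3,0],[-0.8,0,-0.1,0,-3,0]]

```text
t: 7.05
eef_pos: [617.2, -68.3, 203.0]
tcp_rot: [0.994, 1.034, 1.34]
contact_force: [-0.7, -0.5, 0.7]
grip_width: 0.621
```

```bash
python3 plan.py 15 18 21 24 27 30 33 36
python3 - <<'E'
from h import *
from workcell import cams
a=cams.snapshot("scene")["image"];b=cams.snapshot("top")["image"]
A=cv2.resize(a[180:350,220:400],(530,500));B=cv2.resize(b[140:300,280:366],(269,500))
cv2.imwrite("pics/t12.png",np.hstack([A,B]))
E
```

```text
7.05 alpha 15.2 err cm [-0.14  0.01  0.17] x [-0.027  1.    -0.009] z [0.965 0.029 0.262] H [613.  82. 202.] q [-0.44  1.01  1.44  1.19  1.86 -1.2 ] F [-0.7 -0.5  0.7] w 0.62
15.0 [-0.1   0.01  0.18]
18.0 [-0.82 -0.04 -0.16]
21.0 [-0.81 -0.04 -0.21]
24.0 [-0.8  -0.04 -0.25]
27.0 [-0.79 -0.04 -0.29]
30.0 [-0.77 -0.04 -0.33]
33.0 [-0.75 -0.04 -0.37]
36.0 [-0.73 -0.04 -0.41]
```

View pics/t12.png

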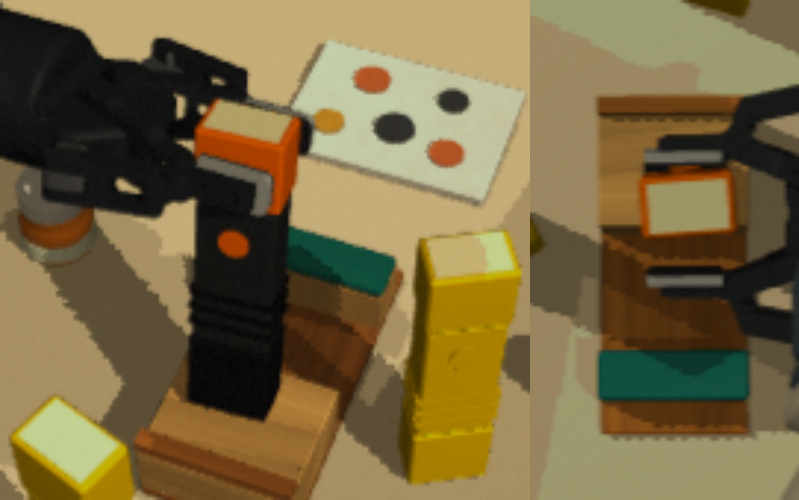

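The rear finger has the lamp tilted about 10° towards the stop, and the front finger waits ahead of it. I continue along the arc.

Call:
play_rows:
  moves:
    - [[-0.7,0,0,0.3,-2.5,0],[-0.7,0,-0.1,0,-2.5,0],[-0.6,0,-0.2,0,-2.5,0],[-0.6,0,-0.2,0,-2.5,0],[-0.6,0,-0.2,0,-2,0],[-0.3,0,-0.1,0,-1,0],[0,0,0,0,0,0],[0,0,0,0,0,0]]

```text
t: 8.15
eef_pos: [581.6, -69.9, 195.2]
tcp_rot: [0.831, 0.858, 1.411]
contact_force: [0.0, 0.0, 0.0]
grip_width: 0.618
```

```bash
python3 plan.py 31 34 37 40 43 46 49 52
python3 - <<'E'
from h import *
from workcell import cams
a=cams.snapshot("scene")["image"];b=cams.snapshot("top")["image"]
A=cv2.resize(a[180:350,220:400],(530,500));B=cv2.resize(b[140:300,280:366],(269,500))
cv2.imwrite("pics/t28.png",np.hstack([A,B]))
E
```

```text
8.15 alpha 27.9 err cm [-0.16 -0.01 -0.04] x [-0.017  1.    -0.009] z [0.883 0.019 0.468] H [579.  80. 194.] q [-0.47  1.    1.53  1.15  1.84 -1.51] F [0. 0. 0.] w 0.62
31.0 [-0.94 -0.05 -0.4 ]
34.0 [-0.75 -0.04 -0.38]
37.0 [-0.73 -0.04 -0.42]
40.0 [-0.7  -0.04 -0.46]
43.0 [-0.68 -0.04 -0.5 ]
46.0 [-0.65 -0.03 -0.53]
49.0 [-0.62 -0.03 -0.56]
52.0 [-0.59 -0.03 -0.6 ]
```

View pics/t28.png

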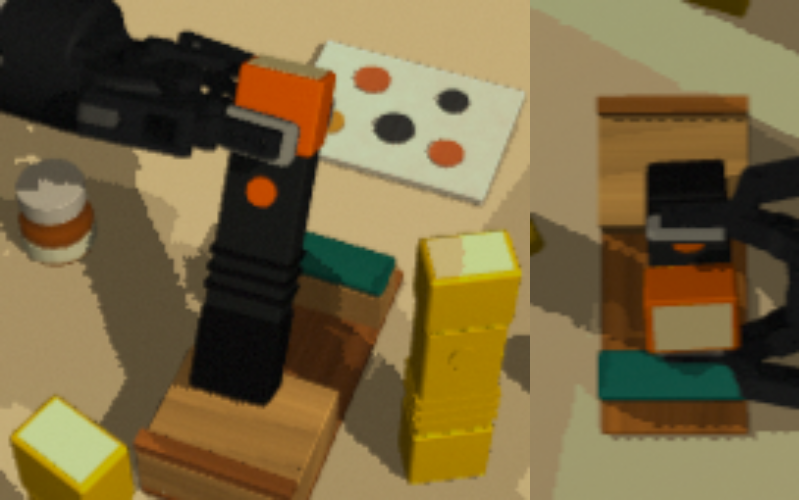

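The lamp is over its balance point and leaning about 30° on the front finger. I keep lowering.

Call:
play_rows:
  moves:
    - [[-0.8,0,-0.4,0,-3,0],[-0.7,0,-0.4,0,-3,0],[-0.7,0,-0.4,0,-3,0],[-0.7,0,-0.5,0,-3,0],[-0.7,0,-0.5,0.2,-3,0],[-0.6,0,-0.5,0.2,-3,0],[-0.6,0,-0.6,0.2,-3,0],[-0.6,0,-0.6,0,-3,0]]

```text
t: 9.25
eef_pos: [527.2, -69.6, 155.7]
tcp_rot: [0.502, 0.519, 1.521]
contact_force: [-0.6, -0.2, -1.2]
grip_width: 0.618
```

```bash
python3 plan.py 55 58 61 64 67 70 73 76
```

```text
9.25 alpha 52.7 err cm [-0.42 -0.34 -0.08] x [-0.014  1.    -0.007] z [0.606 0.014 0.796] H [525.  80. 155.] q [-0.52  1.05  1.65  1.08  1.78 -2.1 ] F [-0.6 -0.2 -1.2] w 0.62
55.0 [-0.84 -0.36 -0.56]
58.0 [-0.53 -0.03 -0.66]
61.0 [-0.49 -0.03 -0.68]
64.0 [-0.46 -0.02 -0.71]
67.0 [-0.42 -0.02 -0.73]
70.0 [-0.38 -0.02 -0.75]
73.0 [-0.34 -0.02 -0.77]
76.0 [-0.3  -0.02 -0.79]
```

Call:
play_rows:
  moves:
    - [[-1.0,0,-0.6,0.2,-3,-1.2],[-0.8,0,-0.6,0.1,-3,-1.2],[-0.8,0,-0.7,0,-3,-1.2],[-0.7,0,-0.7,0,-3,-1.2],[-0.7,0,-0.7,0,-3,-1.2],[-0.7,0,-0.7,0,-3,-1.2]]

```text
t: 10.0
eef_pos: [479.9, -69.6, 114.4]
tcp_rot: [0.275, 0.228, 1.444]
contact_force: [-0.9, 0.8, -1.5]
grip_width: 0.619
```

```bash
python3 plan.py 73 76 79 82 85 88 90
python3 - <<'E'
from h import *
from workcell import cams
a=cams.snapshot("scene")["image"];b=cams.snapshot("top")["image"]
A=cv2.resize(a[180:350,220:400],(530,500));B=cv2.resize(b[140:300,280:366],(269,500))
cv2.imwrite("pics/t70.png",np.hstack([A,B]))
E
```

```text
10.0 alpha 71.3 err cm [-0.46 -0.39 -0.57] x [0.114 0.993 0.012] z [ 0.317 -0.048  0.947] H [497.  79. 116.] q [-0.58  1.13  1.78  1.12  1.69 -2.61] F [-0.9  0.8 -1.5] w 0.62
73.0 [-0.65 -0.4  -1.01]
76.0 [-0.3  -0.02 -0.79]
79.0 [-0.26 -0.01 -0.8 ]
82.0 [-0.22 -0.01 -0.81]
85.0 [-0.17 -0.01 -0.82]
88.0 [-0.13 -0.01 -0.83]
90.0 [-0.06 -0.   -0.56]
```

View pics/t70.png

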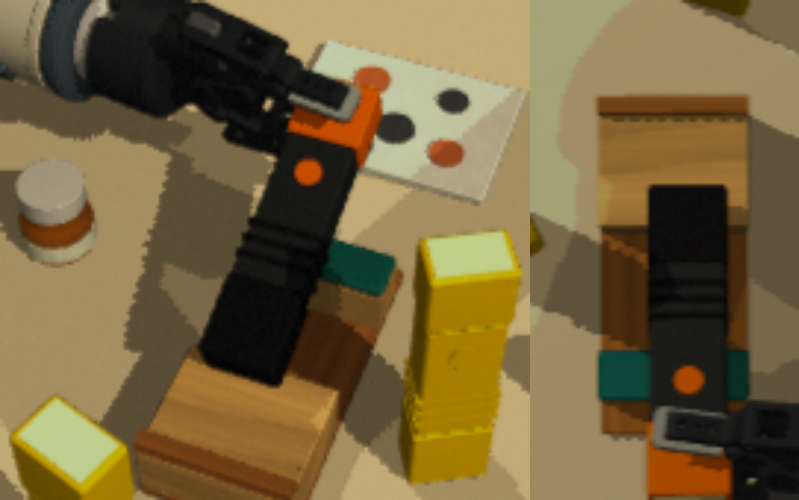

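Call:
play_rows:
  moves:
    - [[-0.7,0,-0.7,-1,-2.2,-1],[-0.6,0,-0.7,-1,-2.2,-1],[-0.5,0,-0.6,-1,-2.2,-1],[-0.4,0,-0.6,0,-2.2,0],[-0.2,0,-0.5,0,-2,0]]

```text
t: 10.72
eef_pos: [457.6, -70.3, 83.2]
tcp_rot: [0.101, 0.106, 1.398]
contact_force: [0.9, -0.2, -0.5]
grip_width: 0.619
```

```bash
python3 plan.py 85 88
```

```text
10.72 alpha 82.3 err cm [-0.02 -0.25  0.03] x [ 0.168  0.986 -0.015] z [ 0.134 -0.008  0.991] H [483.  78.  81.] q [-0.61  1.18  1.83  1.13  1.61 -2.89] F [ 0.9 -0.2 -0.5] w 0.62
85.0 [-0.17 -0.26 -0.71]
88.0 [-0.13 -0.01 -0.83]
```

Call:
play_rows:
  moves:
    - [[0,0,-0.3,-0.5,0,0],[0,0,-0.3,-0.5,0,0],[0,0,-0.3,0,0,0],[0,0,-0.3,0,0,0],[0,0,-0.2,0,0,0]]

```text
t: 11.35
eef_pos: [458.5, -70.6, 70.2]
tcp_rot: [0.089, 0.119, 1.398]
contact_force: [-2.3, -13.0, 40.1]
grip_width: 0.619
```

```bash
python3 plan.py
python3 - <<'E'
from h import *
from workcell import cams
a=cams.snapshot("scene")["image"];b=cams.snapshot("top")["image"]
A=cv2.resize(a[180:350,220:400],(530,500));B=cv2.resize(b[140:320,280:377],(269,500))
cv2.imwrite("pics/t88.png",np.hstack([A,B]))
E
```

```text
11.35 alpha 82.2 err cm [-0.09 -0.22  1.6 ] x [ 0.168  0.985 -0.03 ] z [0.136 0.007 0.991] H [484.  77.  66.] q [-0.61  1.2   1.82  1.13  1.59 -2.9 ] F [ -2.3 -13.   40.1] w 0.62
```

View pics/t88.png

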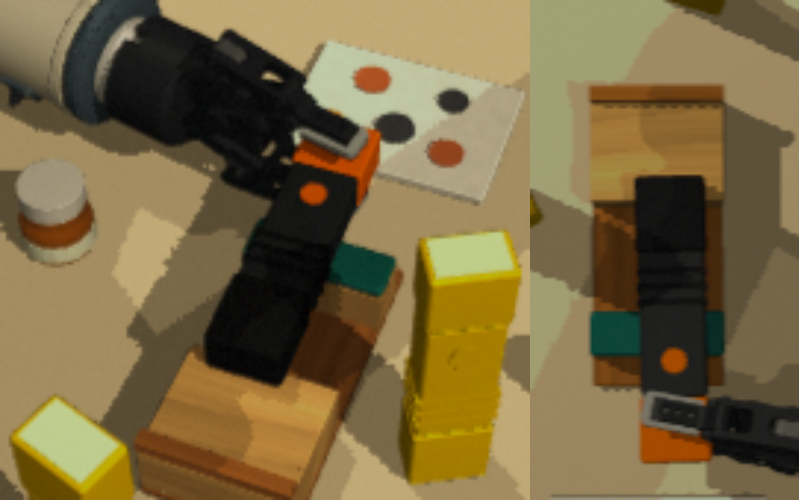

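Call:
play_rows:
  moves:
    - [[0,0,0.4,0,0,0],[0,0,0,0,0,0]]

```text
t: 11.7
eef_pos: [458.6, -70.7, 74.5]
tcp_rot: [0.089, 0.119, 1.397]
contact_force: [0.1, -0.4, -1.0]
grip_width: 0.618
```

```bash
python3 plan.py
python3 - <<'E'
from h import *
from workcell import robot,cams
print(robot.observe()["wrist_torque"])
for n in("scene","top"): cv2.imwrite(f"pics/{n}_l.png",cams.snapshot(n)["image"])
# predicted head outline (lying properly vs 4 deg raised), in scene pixels
for d in (0,3,6):
    a=np.radians(90-d);e=np.array([np.cos(.04),np.sin(.04),0]);k=np.array([0,0,1.]);P=np.array([640.,83,45])
    u=-np.sin(a)*e+np.cos(a)*k;m=np.cos(a)*e+np.sin(a)*k;y=np.array([-np.sin(.04),np.cos(.04),0])
    print(d,[proj("scene",P+s*u+h*m+w*y).round(1).tolist() for s,h,w in((185,0,23),(185,30,23),(185,30,-23),(0,30,23))],[proj("top",P+s*u+h*m+w*y).round(1).tolist() for s,h,w in((185,30,23),(185,30,-23),(0,30,23),(0,30,-23))])
a=cv2.imread("pics/scene_l.png");b=cv2.imread("pics/top_l.png")
cv2.imwrite("pics/l.png",np.hstack([cv2.resize(a[210:320,270:365],(518,600),interpolation=cv2.INTER_CUBIC),cv2.resize(b[190:300,315:365],(273,600),interpolation=cv2.INTER_CUBIC)]))
E
```

```text
11.7 alpha 82.2 err cm [-0.11 -0.2   1.17] x [ 0.168  0.985 -0.03 ] z [0.136 0.007 0.991] H [484.  77.  70.] q [-0.61  1.2   1.82  1.13  1.59 -2.9 ] F [ 0.1 -0.4 -1. ] w 0.62
[-0.67579919  0.11123372  0.04938517]
0 [[350.3, 234.8], [351.1, 223.8], [327.5, 217.7], [316.0, 302.0]] [[318.3, 307.3], [344.4, 306.8], [316.4, 203.5], [342.0, 203.0]]
3 [[350.5, 231.4], [351.0, 220.8], [327.2, 214.6], [315.7, 302.7]] [[318.1, 306.5], [344.4, 306.1], [316.4, 202.7], [342.0, 202.1]]
6 [[350.6, 228.1], [350.9, 218.0], [326.9, 211.8], [315.3, 303.6]] [[318.0, 305.5], [344.5, 305.0], [316.4, 201.8], [342.0, 201.2]]
```

View pics/l.png

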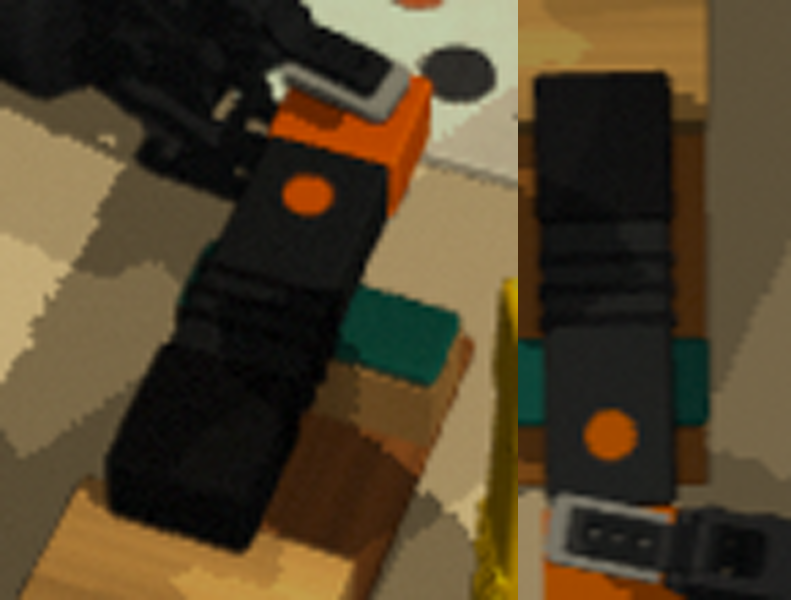

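The lamp looks level. The lens corner is at scene (349,226) against (351,224) predicted for lying, and the foot is at top (318–342,204) as predicted. The 40 N was something on the hand touching the table, gone after raising. Opening the jaws slightly drops the lower finger away.

Call:
play_rows:
  moves:
    - [[0,0,0,0,0,0],[0,0,0,0,0,0],[0,0,0,0,0,0]]
  gripper: 0.75

```text
t: 12.18
eef_pos: [458.6, -70.6, 73.9]
tcp_rot: [0.09, 0.119, 1.397]
contact_force: [0.5, 0.2, 0.4]
grip_width: 0.749
```

```bash
python3 plan.py
python3 - <<'E'
from h import *
from workcell import robot,cams
print(robot.observe()["wrist_torque"])
a=cams.snapshot("scene")["image"];cv2.imwrite("pics/scene_o.png",a)
d=cv2.absdiff(a,cv2.imread("pics/scene_l.png")).max(2)
ys,xs=np.where(d[215:320,300:365]>40);print(len(xs),(xs.min()+300,xs.max()+300,ys.min()+215,ys.max()+215) if len(xs) else "")
E
```

```text
12.18 alpha 82.1 err cm [-0.1  -0.22  1.24] x [ 0.168  0.985 -0.03 ] z [0.137 0.007 0.991] H [484.  77.  69.] q [-0.61  1.2   1.82  1.13  1.59 -2.9 ] F [0.5 0.2 0.4] w 0.75
[-0.49573746  0.05286571  0.02812642]
228 (np.int64(303), np.int64(344), np.int64(215), np.int64(247))
```

Call:
play_rows:
  moves:
    - [[-0.2,-1,0,0,0,0],[-0.3,-2,0,0,0,0],[-0.4,-2.5,0,0,0,0],[-0.4,-2.5,0.1,0,0,0],[-0.4,-2.5,0.2,0,0,0],[-0.4,-2.5,0.5,0,0,0],[0,-2,1.5,0,0,0],[0,-1,1.5,0,0,0]]

```text
t: 13.22
eef_pos: [433.7, -244.2, 112.3]
tcp_rot: [0.089, 0.122, 1.394]
contact_force: [0.2, 0.6, -0.8]
grip_width: 0.75
```

Call:
play_rows:
  moves:
    - [[0,-1,2.5,0,0,0],[0,-1,2.5,0,0,0],[0,-1,2.5,0,0,0],[0,-1,2.5,0,0,0],[0,0,0,0,0,0]]

```text
t: 13.85
eef_pos: [431.7, -288.2, 218.0]
tcp_rot: [0.088, 0.124, 1.392]
contact_force: [0.0, -0.2, -0.0]
grip_width: 0.756
```

```bash
python3 plan.py
python3 - <<'E'
from h import *
from workcell import cams
a=cams.snapshot("scene")["image"];b=cams.snapshot("top")["image"]
cv2.imwrite("pics/fs.png",a);cv2.imwrite("pics/ft.png",b)
A=cv2.resize(a[190:400,200:420],(440,420));B=cv2.resize(b[170:345,170:450],(640,400))
cv2.imwrite("pics/fin.png",np.hstack([cv2.resize(a[200:330,250:380],(400,400)),cv2.resize(b[185:325,270:410],(400,400))]))
for n,box in(("jar",(235,275,395,450)),("loupe",(235,270,215,252)),("case",(185,280,170,216))):
    r=box;d=cv2.absdiff(b,cv2.imread("pics/top0.png"))[r[0]:r[1],r[2]:r[3]].max(2);print(n,(d>40).sum(),d.size)
E
```

```text
13.85 alpha 82.0 err cm [  2.53  21.56 -13.05] x [ 0.173  0.984 -0.036] z [0.139 0.011 0.99 ] H [ 458. -141.  213.] q [-0.94  0.94  1.61  0.89  1.94 -2.56] F [ 0.  -0.2 -0. ] w 0.76
jar 225 2200
loupe 0 1295
case 0 4370
```

View pics/fin.png

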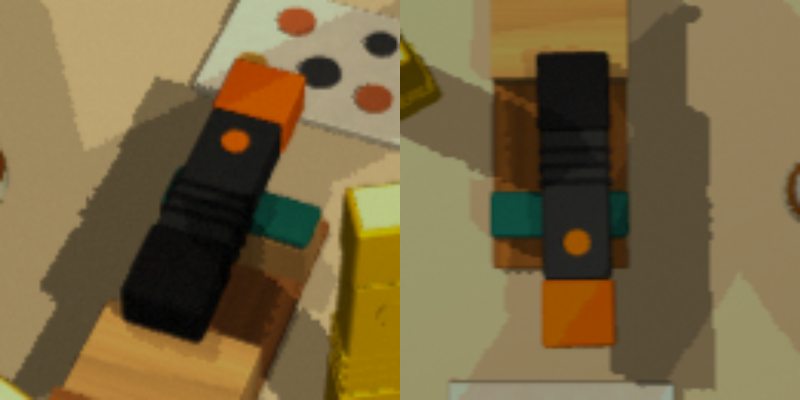

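Run:
```python
from h import *
for uv,z in(((319.7,306),75),((344.9,306),75),((318.3,204),75),((342.8,203.5),75)): print(back("top",uv,z).round(1))
# jar cap: bright blob + template shift in both views
for n,f,(v0,v1,u0,u1) in(("top","ft",(240,265,404,436)),("scene","fs",(232,272,222,256))):
    t=cv2.imread(f"pics/{n}0.png")[v0:v1,u0:u1];b=cv2.imread(f"pics/{f}.png")[v0-10:v1+10,u0-10:u1+10]
    r=cv2.matchTemplate(b,t,cv2.TM_CCOEFF_NORMED);print(n,cv2.minMaxLoc(r))
```

```text
[456.5  96.2  75. ]
[457.5  51.7  75. ]
[638.3 102.6  75. ]
[640.   58.6  75. ]
top (-0.35034433007240295, 0.7900545001029968, (20, 20), (10, 10))
scene (-0.21021249890327454, 0.6998142600059509, (0, 20), (10, 10))
```

```bash
python3 -c "
from workcell import robot
print(robot.finish_job())"
```

```text
the job is handed in; nothing more can be done
None
```

I tipped the lamp over onto the stop and handed the job in at about 14 s of the 51 s allowed. It was caged between open fingers all the way down: the rear finger pushed it, and the front finger carried it onto the stop. I then opened the jaws slightly and withdrew the hand sideways.

**Last checks from the pictures and force readings:**
- **Lamp:** it lies on the plinth and the stop. The lens is about 81 mm past the stop's middle on the coin side and 13 mm off the midline. It is about 2° off the stand's direction, and its seen outline matches a level lamp.
- **Bystanders:** the loupe and the case show no change. The jar's patch changed in brightness, probably from shadows, but matching it in both views gave no shift.
- **Hand:** it is clear of everything, with no contact force.

**One thing went wrong:** near the end of the lowering, the hand touched the table and the wrist force read about 42 N (40.1 N of it upward). I raised it 4 mm at once and the reading dropped to about 1 N. I don't know which part of the hand made contact. If it was the arm or the gripper's body, that reading is right at the 40 N limit and could count as a failure. The contact force on the lamp itself and its turning speed could not be measured directly.

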